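# Sift the small nuts into the bin and tip the large ones into the pan

### The arm

A 6-joint arm with a two-finger parallel gripper is mounted at the origin on the work surface; the furniture and walls round the work are solid. World frame = base frame: x ahead of the robot, y to its left, z up, the work surface at z = 0. Lengths are in m, angles in degrees, forces in N, time in s.
With the tool pointing down it reaches from about 0.25 to 0.725 m from the base axis. Payload 9.7 kg.
Tool frame: the origin (TCP) lies midway between the tips of the shut fingers; the grasp point (between the pads) lies 19 mm behind it; z points along the fingers, y is the line along which they close (so a half turn about z gives the same grasp; the last joint's range is limited). The gripper opens to 85 mm and grips with 20 to 120 N. Pads are 22 mm wide; open, the fingers measure 114 mm over their backs; the gripper's body (76 mm by 85 mm) begins 54 mm behind the grasp point. The pads swing forward as they close: fully open they stand 13 mm farther back than shut.
Start: joints at [66.864, 4.979, 10.078, 95.1, 0, 90], TCP at [0.216, 0.506, 0.231] pointing down, gripper open.
Joint ranges: [-179.16, 179.16], [-48.56, 103.87], [-65.8, 70.77], [-126.05, 130.52], [-82.76, 87.17], [-180, 180]. Speed limits (degrees/s): [127.2, 127.2, 147.25, 180, 180, 180].

### API

Orientations are given as [roll, pitch, yaw] about the fixed x, y, z axes, in that order (R = Rz(yaw) Ry(pitch) Rx(roll)).
In Python, from workcell import bot gives the robot as it stands.
- The arm moves only by the shell command python3 -m crank 'ROWS' [FORCE]. ROWS is JSON, a list of rows, each an object with "gripper": the finger opening in mm, from 0 to 85.4; "travel": the shift along the tool's x, y, z in mm, a list of three; "twist": the turn, a rotation vector about the tool's x, y, z in rad, a list of three. In form: [{"gripper": gripper, "travel": [tx, ty, tz], "twist": [rx, ry, rz]}, ...]. A call has 1 to 12 rows; each row shifts and turns the commanded pose from where the row before left it, along the tool's axes as they then stand; what a row does not reach is not made up. A row lasts 1/8 s, in which the tool goes at most 62.5 mm and 10.7 degrees, less where a joint would pass 70% of its speed; a pose out of reach is approached as far as the arm can. A call is refused whole if a number of a shift passes 62.5 or a number of a turn 0.188, either way. A call with a gripper value outside its range is refused whole. The fingers move at their own pace and stop on an object; FORCE is the grip in N (left out, the last holds). Time passes only in rows, so rows that do not move let the fingers close. It gives the time, the measured TCP pose, the force, the opening and the grip force at its end, in the units of the state.
- bot.get_obs(): the state, without advancing time (a new reading comes with each control period).
- bot.camera(name): name is "scene" or "top" or "wrist"; returns the picture (420x560x3 uint8, red, green, blue); there is no depth.
- bot.calibration(name): a dict with "vfov" (degrees; the focal length in pixels is half the picture's height over the tangent of half this angle, whatever the lens; pixels are square), "cx", "cy" (the principal point, pixels), "camera_from_world" (4x4, takes a point from world to camera coordinates). Camera axes: x right, y down, z forward; pixel columns grow to the right and rows downward; lengths in m; the calibration is good to about 2 mm. The wrist camera is an equidistant fisheye: a pixel r from the principal point sees the ray r / f radians off the axis. A picture is of the moment at which its call begins: read the wrist's pose just before it. calibration takes no time and is no camera call; for the wrist camera it gives the pose at the moment of the call.
- bot.job_done(): hands the job in; it is judged then, once.
The state is a dict: "time": time; "q": joint angles; "qd": joint speeds; "joint_efforts": joint torques, N m; "ee_pos": TCP position; "tcp_rot": TCP orientation; "wrist_force": force on the tool from outside, world axes, zero at the start; "torque": the same for the moment, N m; "opening": finger opening in m; "grasp_force": force on a finger pad.
Only numpy, scipy, OpenCV 4.12 (cv2) and the standard library are available. Lean on these libraries where they do the work, as an engineer would, in place of code of your own. Each camera call takes 0.05 s, during which the arm holds its last target. There are 200 camera calls.

### The job

The hand sieve standing on the wooden bin holds mixed hexagon nuts. Lift it and shake it over the bin until all three small nuts have dropped into the bin while both large ones stay in the sieve. Then tip the large nuts out of its open mouth into the frying pan, set the sieve back level on top of the bin and let go, leaving the paint jar, the roll of tape and the screwdriver where they are.

Things in the scene. Friction and masses are not known exactly. Their poses are not given: they have to be found in the camera images.
- sieve: hand sieve, light wooden frame 133 x 102 mm, 42 mm tall, with flat runners along both sides (underside from y = 46 to 66 mm each way), 0.3 kg, steel bridge handle over its middle. Origin: centre of its underside, z up when it stands. Open pouring mouth at its -x end (no sill), closed back wall at +x (inside at x = 62 mm), side walls at +y and -y (inside width 92 mm). Its floor is 12 mm above the origin, the walls rise 30 mm above the floor. It starts loose on the bin
- sieve_grip (a point): centre of the sieve's wooden grip block, 92 mm straight above the sieve's origin. The block is 14 mm thick along the sieve's x, 70 mm along its y, 36 mm tall: take it from above, fingers closing along the sieve's x. Nothing of the sieve is higher than 110 mm above its origin; 60 mm are free between floor and block
- sieve_mouth (a point): middle of the mouth edge of the sieve's floor, 72 mm toward -x and 12 mm above the sieve's origin. From it a plain steel lip plate reaches to x = -30 mm of the sieve
- sieve_mesh (a point): centre of the wire mesh floor, at x = 16, z = 12 mm of the sieve. The mesh has 20 mm openings between 4 mm wires and runs from the lip plate (x = -30 mm) to the back wall (x = 62 mm). Nuts slide on the sieve's floor (friction about 0.3) once it is tilted 14 to 20 degrees, less when it is shaken; with the mouth end raised they slide toward the back wall, not out
- bin: open plywood bin under the sieve, outside 160 (x) x 122 (y) x 55 mm tall, walls and floor 5 mm, 0.9 kg, loose. Origin: centre of its underside. The sieve stands with its runners on the rims of the two long walls (y = +58.5 and -58.5 mm), its origin then 55 mm above the bin's; at the start its axes are nearly parallel to the bin's and its middle is within 6 mm of the bin's
- pan: old dark round frying pan, 1.6 kg, on the bench. Origin: centre of its bowl at the bench. The bowl is 205 mm wide at the rim, 165 mm at its floor; floor 4 mm and rim 50 mm above the bench; the handle runs along the pan's -y from 105 to 232 mm, up to 66 mm high
- big_1: large steel hexagon nut, 32 mm across flats, 37 mm across corners, 20 mm thick, 80 g, lying flat on the mesh; origin: centre of its underside
- big_2: second large nut, same as the first
- small_1: small steel hexagon nut, 14 mm across flats, 16 mm across corners, 8 mm thick, 12 g, starts lying flat on the lip plate near the open mouth; origin: centre of its underside
- small_2: second small nut, same
- small_3: third small nut, same
- gouache_jar: bystander: paint jar with a lid, 61 mm wide, 74 mm tall; origin: centre of its underside
- tape_roll: bystander: roll of masking tape lying flat, 103 mm wide, 25 mm tall; origin: centre of its underside
- screwdriver: bystander: screwdriver lying on the bench, 173 mm long along its y, 22 mm tall; origin: centre of its underside
- stand_front (a point): point on the bench 110 mm toward world +x from the axis of an obstacle that never moves: a brown upright pole bolted to the bench, 43 mm thick, top 0.73 m above the bench, foot 172 mm wide and 80 mm high; a clamp boss reaching 85 mm from the axis sits on it 0.27 to 0.33 m up, its arm reaching 0.23 m toward world -y
- door_front (a point): point on the bench 34 mm before the middle of an obstacle that never moves: a grey cupboard door standing ajar, 0.42 m tall; its front runs at the bench from world (0.66, 0.18) to (0.57, 0.59) m. Over it, from world x = 0.63 m on, a wall shelf hangs 0.43 m above the bench
Not all that is in view belongs to the job. There is more than one size of the sieve; the job needs the smaller.

How it is judged:
By the outcome, as a careful person would: the job done as asked, in the order asked, and still so for the second after the job is handed in, with the robot touching nothing.
It also fails if it takes over 58 s, if anything falls off the work surface, if the arm or the gripper's body presses on something with over 40 N, if the wrist force passes 120 N, or if a joint passes its speed limit or range.

## Working session

There is one attempt and no reset: what is moved stays moved. The work goes in short steps, Python scripts to look and compute and a shell command to move; the robot and the scene stay as the last step left them, time stands still between calls to the robot, and variables do not carry over. Pictures are saved under pics/ and viewed, at most 10 in all, crops included, and the job is handed in when it is done.

```bash
mkdir -p pics; ls
cat > h.py <<'E'
import numpy as np, cv2
from workcell import bot
def save(n,f):
    im=bot.camera(n); cv2.imwrite('pics/'+f,im[:,:,::-1]); return im
def ray(n,u,v,c=None):
    c=c or bot.calibration(n); M=np.array(c['camera_from_world']); f=210/np.tan(np.radians(c['vfov']/2))
    a=np.array([u-c['cx'],v-c['cy']])
    if n=='wrist':
        r=np.hypot(*a); t=r/f; d=np.array([*(a/max(r,1e-9)*np.sin(t)),np.cos(t)])
    else: d=np.array([*a/f,1])
    R=M[:3,:3]; return -R.T@M[:3,3], R.T@d
def onz(n,u,v,z,c=None):
    o,d=ray(n,u,v,c); return (o+d*(z-o[2])/d[2]).round(4)
E
python3 - <<'E'
from h import *
a=save('top','top.png'); b=save('scene','scene.png')
for n in('top','scene'):
  o,d=ray(n,280,210); print(n,o,d)
s=bot.get_obs(); print(s['ee_pos'],s['tcp_rot'],s['q'])
E
```

```text
pics
top [0.28833527 0.37674388 1.21513787] [ 0.16463523 -0.01879792 -0.98630136]
scene [-0.03582868  0.925972    0.80406188] [ 0.50552424 -0.55616384 -0.65967963]
[0.21599635 0.50558553 0.23063517] [-1.79929310e+02 -2.23571158e-03  1.56865497e+02] [6.68656891e+01 5.00947339e+00 1.00385291e+01 9.50997457e+01
 2.23594724e-03 9.00001896e+01]
```

View pics/top.png

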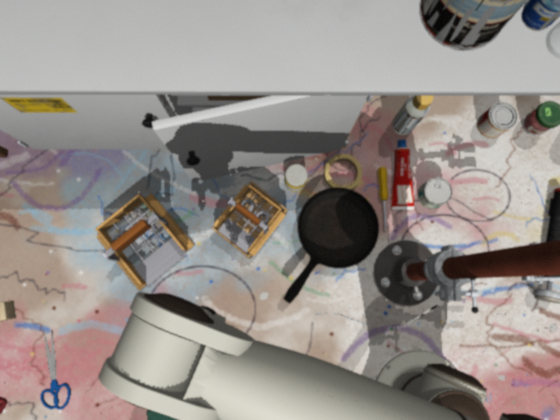

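View pics/scene.png

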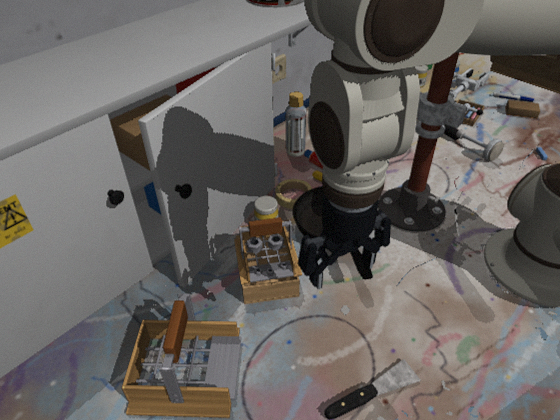

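Top view: the smaller sieve on the bin is at about (250,218), the larger decoy at (145,240), the pan at (338,228), the jar at (297,175), the tape at (342,172), the screwdriver at (383,185) and the pole at (405,272). I'll zoom in on both views.

Run:
```python
from h import *
t=cv2.imread('pics/top.png'); s=cv2.imread('pics/scene.png')
a=cv2.resize(t[170:270,200:300],(400,400),interpolation=cv2.INTER_CUBIC)
b=cv2.resize(s[210:310,220:320],(400,400),interpolation=cv2.INTER_CUBIC)
cv2.imwrite('pics/z.png',np.hstack([a,b]))
hsv=cv2.cvtColor(t,cv2.COLOR_BGR2HSV)
m=((hsv[...,2]<70)).astype(np.uint8); m[:,:290]=0;m[:,385:]=0;m[:170]=0;m[310:]=0
m=cv2.morphologyEx(m,cv2.MORPH_OPEN,cv2.getStructuringElement(2,(25,25)))
n,l,st,ce=cv2.connectedComponentsWithStats(m); print(st,ce)
for p in ce[1:]: print('pan',onz('top',*p,.05))
for nm,p,z in [('pan handle',(290,297),.06),('jar',(297,174),.074),('tape',(342,172),.025),('big',(145,240),.1),('bin',(250,218),.1)]: print(nm,onz('top',*p,z))
```

```text
[[     0      0    560    420 230062]
 [   298    187     81     81   5138]] [[278.20193252 209.10349384]
 [337.62300506 227.25418451]]
pan [0.437  0.2057 0.05  ]
pan handle [0.2605 0.3312 0.06  ]
jar [0.5726 0.3106 0.074 ]
tape [0.5902 0.1863 0.025 ]
big [0.4015 0.6853 0.1   ]
bin [0.4547 0.4298 0.1   ]
```

View pics/z.png

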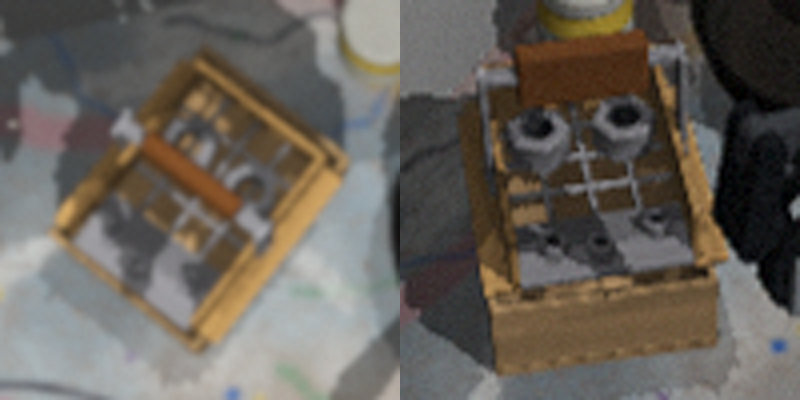

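The zoom shows the sieve's mouth toward lower-left in the top view, i.e. toward world (-x,+y), with the block's long axis from (237,206) to (259,222). The three small nuts are on the lip and the two big ones on the mesh at the back. I'll measure the block.

```bash
python3 - <<'E'
from h import *
def blk(n,x0,x1,y0,y1):
    im=cv2.imread(f'pics/{n}.png'); h=cv2.cvtColor(im,cv2.COLOR_BGR2HSV)
    m=((h[...,0]<14)&(h[...,1]>150)&(h[...,2]>50)).astype(np.uint8); k=np.zeros_like(m); k[y0:y1,x0:x1]=m[y0:y1,x0:x1]
    n_,l,st,ce=cv2.connectedComponentsWithStats(k); i=1+st[1:,4].argmax()
    c=np.argwhere(l==i)[:,::-1].astype(np.float32); r=cv2.minAreaRect(c); print(n,st[i],ce[i],r); return ce[i],cv2.boxPoints(r)
c,b=blk('top',200,300,170,270); 
w=[onz('top',*p,.163)[:2] for p in b]; print(w, onz('top',*c,.160))
e=[(w[i]-w[i-1]) for i in range(4)]; L=max(e,key=lambda v:np.hypot(*v)); print('block axis deg',np.degrees(np.arctan2(L[1],L[0])),np.hypot(*L))
c2,b2=blk('scene',270,310,205,240) if 0 else blk('scene',220,310,205,245)
o1,d1=ray('top',*c);o2,d2=ray('scene',*c2)
A=np.stack([d1,-d2],1);s=np.linalg.lstsq(A,o2-o1,rcond=None)[0];print('tri',o1+d1*s[0],o2+d2*s[1])
# bin corners at rim height (zoom px/4)
for q in [(53,232),(195,350),(347,160)]: print(onz('top',200+q[0]/4,170+q[1]/4,.055))
for q in [(405,272)]: print('pole',onz('top',*q,.05))
E
python3 -m crank '[{"gripper":85,"travel":[0,0,-20],"twist":[0,0,0.18]}]' 60; python3 -c "
from h import *
print(bot.get_obs()['q'])"
```

```text
top [236 203  24  21 137] [247.39416058 213.67883212] ((247.16213989257812, 213.5997314453125), (27.80223274230957, 5.757411003112793), 37.30394744873047)
[array([0.4704, 0.4634]), array([0.4812, 0.4553]), array([0.4411, 0.4036]), array([0.4304, 0.4117])] [0.456  0.4331 0.16  ]
block axis deg -127.7981797031157 0.06542858702432751
scene [249 218  34  19 397] [265.50629723 226.4534005 ] ((265.5060729980469, 227.0548858642578), (15.46041488647461, 32.35643768310547), 83.6598129272461)
tri [0.45783711 0.43368895 0.14848161] [0.45520228 0.4317634  0.14796011]
[0.4359 0.5257 0.055 ]
[0.3601 0.4348 0.055 ]
[0.4819 0.3372 0.055 ]
pole [0.3208 0.0356 0.05  ]
time: 0.22
ee_pos: [0.2158, 0.5052, 0.2497]
tcp_rot: [-179.8, 0.0, 146.4]
wrist_force: [-0.1, -0.0, 1.8]
opening: 0.0849
grasp_force: 0.0
[6.68651430e+01 5.55011283e+00 1.27552718e+01 9.74029314e+01
 5.57717983e-04 1.00500667e+02]
```

```bash
cat >> h.py <<'E'
from scipy.spatial.transform import Rotation as Ro
def pose():
    s=bot.get_obs(); return np.array(s['ee_pos']),Ro.from_euler('xyz',s['tcp_rot'],degrees=True)
def to(p,yaw=None,rot=None):
    "shift (mm, tool axes) and rotvec to target"
    P,R=pose(); T=rot or Ro.from_euler('xyz',[180,0,yaw],degrees=True)
    print('pos',P.round(4),'shift',(R.inv().apply(np.array(p)-P)*1000).round(1),'twist',(R.inv()*T).as_rotvec().round(3))
E
python3 -m crank '[{"gripper":85,"travel":[-40,12,6],"twist":[0,0,0]},{"gripper":85,"travel":[-40,12,6],"twist":[0,0,0]},{"gripper":85,"travel":[-40,12,6],"twist":[0,0,0]},{"gripper":85,"travel":[-40,12,6],"twist":[0,0,0]},{"gripper":85,"travel":[-40,12,6],"twist":[0,0,0]},{"gripper":85,"travel":[-40,12,6],"twist":[0,0,0]}]'
python3 -m crank '[{"gripper":85,"travel":[0,0,0],"twist":[0,0,-0.166]},{"gripper":85,"travel":[0,0,0],"twist":[0,0,-0.166]},{"gripper":85,"travel":[0,0,0],"twist":[0,0,-0.166]},{"gripper":85,"travel":[0,0,0],"twist":[0,0,-0.166]},{"gripper":85,"travel":[0,0,0],"twist":[0,0,-0.166]},{"gripper":85,"travel":[0,0,0],"twist":[0,0,-0.166]},{"gripper":85,"travel":[0,0,0],"twist":[0,0,-0.166]},{"gripper":85,"travel":[0,0,0],"twist":[0,0,-0.166]},{"gripper":85,"travel":[0,0,0],"twist":[0,0,-0.166]},{"gripper":85,"travel":[0,0,0],"twist":[0,0,0]}]'
python3 - <<'E'
from h import *
c=bot.calibration('wrist'); im=save('wrist','w1.png'); to([.4565,.433,.128],232.2)
import json; json.dump({k:(np.array(v).tolist()) for k,v in c.items()},open('c1.json','w'))
h=cv2.cvtColor(im,cv2.COLOR_RGB2HSV); m=((h[...,0]<14)&(h[...,1]>150)&(h[...,2]>50)).astype(np.uint8)
n,l,st,ce=cv2.connectedComponentsWithStats(m)
for i in range(1,n):
  if st[i,4]>150: print(st[i],ce[i],cv2.minAreaRect(np.argwhere(l==i)[:,::-1].astype(np.float32)))
E
```

```text
time: 0.98
ee_pos: [0.4572, 0.4329, 0.2146]
tcp_rot: [-180.0, -0.0, 146.5]
wrist_force: [-0.6, 0.2, -0.1]
opening: 0.0848
grasp_force: 0.0
time: 2.22
ee_pos: [0.4559, 0.4335, 0.2148]
tcp_rot: [180.0, -0.0, -127.9]
wrist_force: [-0.3, 0.3, 0.4]
opening: 0.0851
grasp_force: 0.0
pos [0.456  0.4335 0.2149] shift [-0.  -0.7 86.9] twist [ 0.    -0.001 -0.004]
[  0   0  39  44 509] [15.67583497 13.72888016] ((10.9064359664917, 14.471372604370117), (21.93569564819336, 57.382511138916016), 40.971736907958984)
```

View pics/w1.png

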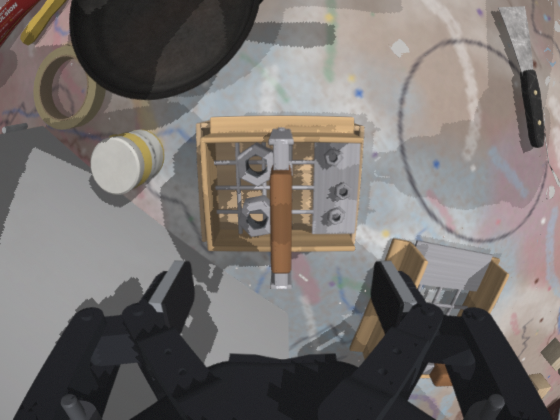

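The wrist view shows the block vertical in the image (cols 272–291, rows 170–273), aligned with the fingers. The big nuts are at (257,165) and (257,215), and the small ones on the lip at about x=338. I'll check its position.

Run:
```python
from h import *
import json; c=json.load(open('c1.json'))
a=onz('wrist',281.5,170,.165,c);b=onz('wrist',281.5,273,.165,c); print(a,b,(a+b)/2,np.degrees(np.arctan2(*(b-a)[1::-1])))
for p in [(204,140),(356,136),(359,247),(211,249)]: print(onz('wrist',*p,.097,c)) 
to((a+b)/2*[1,1,0]+[0,0,.128],232.2)
```

```text
[0.4331 0.4037 0.165 ] [0.4765 0.4595 0.165 ] [0.4548 0.4316 0.165 ] 52.12501634890181
[0.4761 0.3558 0.097 ]
[0.3765 0.4293 0.097 ]
[0.4298 0.513  0.097 ]
[0.5363 0.4326 0.097 ]
pos [0.456  0.4335 0.2149] shift [ 2.1 -0.2 86.9] twist [ 0.    -0.001 -0.004]
```

```bash
python3 -m crank '[{"gripper":85,"travel":[2,0,30],"twist":[0,0,0]},{"gripper":60,"travel":[0,0,30],"twist":[0,0,0]},{"gripper":40,"travel":[0,0,27],"twist":[0,0,0]},{"gripper":30,"travel":[0,0,0],"twist":[0,0,0]},{"gripper":0,"travel":[0,0,0],"twist":[0,0,0]},{"gripper":0,"travel":[0,0,0],"twist":[0,0,0]},{"gripper":0,"travel":[0,0,0],"twist":[0,0,0]},{"gripper":0,"travel":[0,0,0],"twist":[0,0,0]}]' 70
python3 -m crank '[{"gripper":0,"travel":[0,0,0],"twist":[0,0,0]},{"gripper":0,"travel":[0,0,-15],"twist":[0,0,0]},{"gripper":0,"travel":[0,0,-30],"twist":[0,0,0]},{"gripper":0,"travel":[0,0,0],"twist":[0,0,0]}]' 70
```

```text
time: 3.28
ee_pos: [0.4551, 0.4323, 0.1295]
tcp_rot: [-180.0, 0.1, -127.9]
wrist_force: [-0.4, -0.8, 6.5]
opening: 0.0133
grasp_force: 69.8
time: 3.78
ee_pos: [0.4555, 0.4327, 0.1757]
tcp_rot: [-180.0, 0.2, -127.8]
wrist_force: [0.2, 0.6, -5.3]
opening: 0.0131
grasp_force: 68.5
```

```bash
python3 -m crank '[{"gripper":0,"travel":[0,0,0],"twist":[-0.1,0,0]},{"gripper":0,"travel":[0,0,0],"twist":[-0.1,0,0]},{"gripper":0,"travel":[0,0,0],"twist":[-0.1,0,0]},{"gripper":0,"travel":[0,0,0],"twist":[-0.1,0,0]},{"gripper":0,"travel":[0,7,0],"twist":[0,0,0]},{"gripper":0,"travel":[0,-7,0],"twist":[0,0,0]},{"gripper":0,"travel":[0,7,0],"twist":[0,0,0]},{"gripper":0,"travel":[0,-7,0],"twist":[0,0,0]},{"gripper":0,"travel":[7,0,0],"twist":[0,0,0]},{"gripper":0,"travel":[-7,0,0],"twist":[0,0,0]},{"gripper":0,"travel":[0,0,0],"twist":[0,0,0]}]'
python3 - <<'E'
from h import *
a=save('wrist','w2.png')[90:330,130:430]; b=save('scene','s2.png')[170:310,210:340]
cv2.imwrite('pics/v2.png',np.hstack([cv2.resize(a,(450,360)),cv2.resize(b,(334,360),interpolation=cv2.INTER_CUBIC)])[:,:,::-1])
E
```

```text
time: 5.15
ee_pos: [0.4551, 0.4323, 0.1733]
tcp_rot: [157.1, 0.0, -127.8]
wrist_force: [0.3, -0.5, -5.3]
opening: 0.0133
grasp_force: 69.0
```

View pics/v2.png

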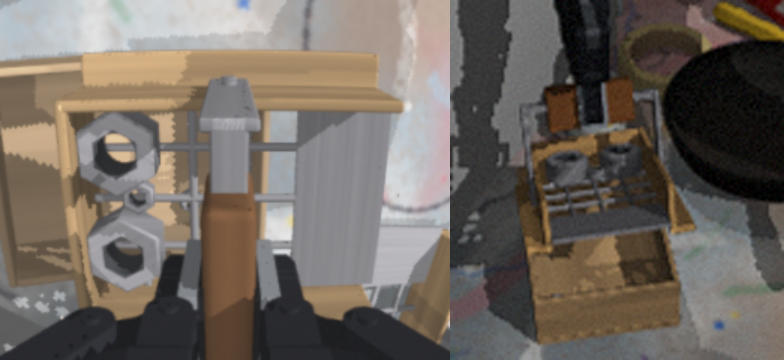

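Two small nuts have gone through. One sits on the wire between the big nuts at (138,196). I'll shake harder sideways.

```bash
python3 -m crank '[{"gripper":0,"travel":[12,0,0],"twist":[0,0,0]},{"gripper":0,"travel":[-24,0,0],"twist":[0,0,0]},{"gripper":0,"travel":[24,0,0],"twist":[0,0,0]},{"gripper":0,"travel":[-24,0,0],"twist":[0.06,0,0]},{"gripper":0,"travel":[24,0,0],"twist":[0.06,0,0]},{"gripper":0,"travel":[-24,12,0],"twist":[0,0,0]},{"gripper":0,"travel":[24,-12,0],"twist":[0,0,0]},{"gripper":0,"travel":[-24,12,0],"twist":[0,0,0]},{"gripper":0,"travel":[24,-12,0],"twist":[-0.06,0,0]},{"gripper":0,"travel":[-12,0,0],"twist":[-0.06,0,0]},{"gripper":0,"travel":[0,0,0],"twist":[0,0,0]}]'
python3 - <<'E'
from h import *
a=save('wrist','w3.png')[90:330,130:430]; b=save('scene','s3.png')[170:310,210:340]
cv2.imwrite('pics/v3.png',np.hstack([cv2.resize(a,(450,360)),cv2.resize(b,(334,360),interpolation=cv2.INTER_CUBIC)])[:,:,::-1])
E
```

```text
time: 6.62
ee_pos: [0.4551, 0.4311, 0.1725]
tcp_rot: [157.1, -0.1, -127.9]
wrist_force: [-0.1, -0.3, -4.5]
opening: 0.0132
grasp_force: 69.8
```

View pics/v3.png

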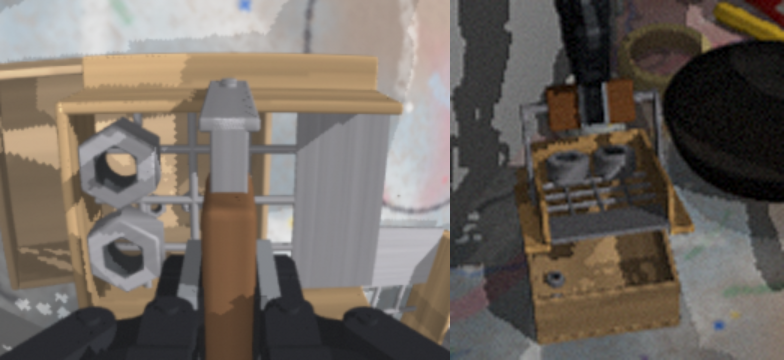

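Small nut is off the mesh and the lip is clear; a nut shows in the bin at (553,278). I'll lift, nearly level, and check the bin contents before pouring.

```bash
python3 -m crank '[{"gripper":0,"travel":[0,0,-15],"twist":[0.05,0,0]},{"gripper":0,"travel":[0,0,-20],"twist":[0.1,0,0]},{"gripper":0,"travel":[0,0,-20],"twist":[0.1,0,0]},{"gripper":0,"travel":[15,-10,-10],"twist":[0.05,0,0]},{"gripper":0,"travel":[30,-20,0],"twist":[0,0,0]},{"gripper":0,"travel":[30,-20,0],"twist":[0,0,0]},{"gripper":0,"travel":[30,-20,0],"twist":[0,0,0]},{"gripper":0,"travel":[15,-10,0],"twist":[0,0,0]},{"gripper":0,"travel":[0,0,0],"twist":[0,0,0]}]'
python3 - <<'E'
from h import *
ra=Ro.from_euler('xyz',[180,0,232.2],degrees=True)
to([.487,.185,.22],rot=ra); print(bot.get_obs()['q'])
a=save('wrist','w4.png')[60:330,100:460]; b=save('scene','s4.png')[150:310,200:350]
cv2.imwrite('pics/v4.png',np.hstack([cv2.resize(a,(440,330)),cv2.resize(b,(310,330),interpolation=cv2.INTER_CUBIC)])[:,:,::-1])
E
```

```text
time: 7.85
ee_pos: [0.4589, 0.2761, 0.2273]
tcp_rot: [174.3, 0.1, -127.9]
wrist_force: [0.4, 0.8, -4.0]
opening: 0.0131
grasp_force: 69.7
pos [0.4589 0.2761 0.2273] shift [ 54.6 -78.5  -0.5] twist [ 0.099  0.001 -0.002]
[ 28.25262235   5.10093273   9.60071943  96.75020069   5.23500574
 -23.94644173]
```

View pics/v4.png

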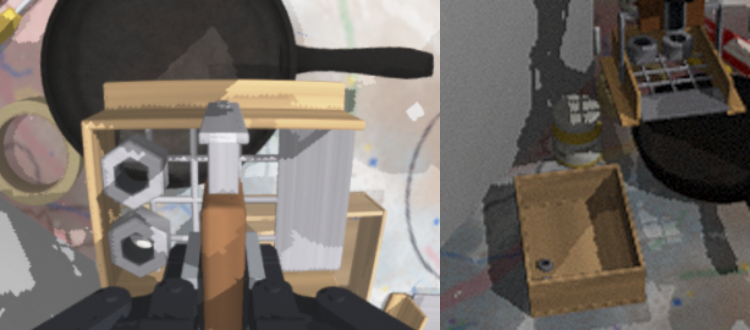

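Big nuts are both at the back of the sieve. One small nut is visible in the bin at (545,264), but its near walls hide part of the floor. I'll check from the top.

Run:
```python
from h import *
a=save('top','t5.png')[150:280,195:325]; s=cv2.imread('pics/s4.png')[:,:,::-1]
cv2.imwrite('pics/v5.png',np.hstack([cv2.resize(a,(500,500),interpolation=cv2.INTER_CUBIC),cv2.resize(s[220:305,230:280],(294,500),interpolation=cv2.INTER_CUBIC)])[:,:,::-1])
```

```text
(no output)
```

View pics/v5.png

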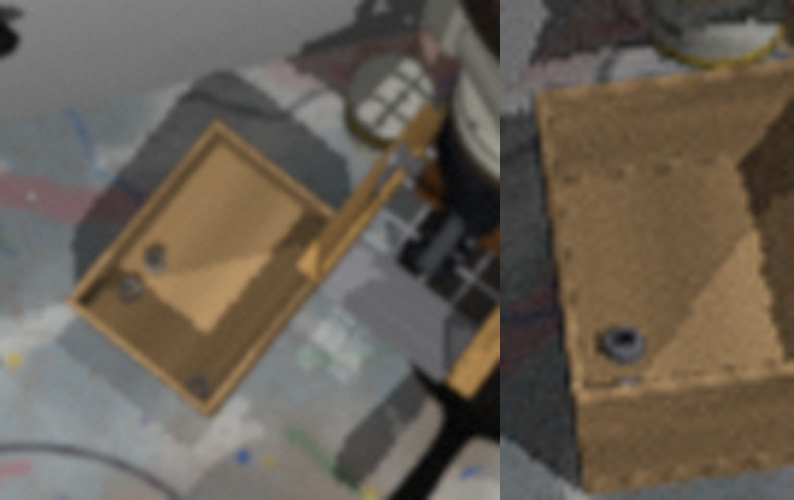

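All three small nuts are in the bin, at (153,257), (130,287) and (198,385). Next I move over the pan, then tip gently.

```bash
python3 -m crank '[{"gripper":0,"travel":[6,-8,0],"twist":[0.02,0,0]},{"gripper":0,"travel":[12,-17,0],"twist":[0.04,0,0]},{"gripper":0,"travel":[13,-19,0],"twist":[0.05,0,0]},{"gripper":0,"travel":[12,-17,5],"twist":[0.05,0,0]},{"gripper":0,"travel":[8,-12,15],"twist":[0.05,0,0]},{"gripper":0,"travel":[4,-6,15],"twist":[0.03,0,0]},{"gripper":0,"travel":[0,0,15],"twist":[0,0,0]},{"gripper":0,"travel":[0,0,0],"twist":[0,0,0]}]'
python3 - <<'E'
from h import *
to([.487,.185,.175],rot=Ro.from_euler('xyz',[180,0,232.2],degrees=True)*Ro.from_rotvec([.2,0,0])); print(bot.get_obs()['q'])
E
```

```text
time: 9.0
ee_pos: [0.4907, 0.1815, 0.1743]
tcp_rot: [-172.0, -0.1, -127.9]
wrist_force: [-0.2, 0.6, -3.3]
opening: 0.0131
grasp_force: 69.7
pos [0.4907 0.1815 0.1743] shift [-0.5  5.  -1.4] twist [ 0.061 -0.002 -0.001]
[ 24.13723459  -3.38665722  -5.03484184  84.69547466  -7.0663442
 -28.22805532]
```

```bash
python3 -m crank '[{"gripper":0,"travel":[0,0,0],"twist":[0.04,0,0]},{"gripper":0,"travel":[0,0,0],"twist":[0.04,0,0]},{"gripper":0,"travel":[0,0,0],"twist":[0.03,0,0]},{"gripper":0,"travel":[0,0,0],"twist":[0.03,0,0]},{"gripper":0,"travel":[0,0,0],"twist":[0.03,0,0]},{"gripper":0,"travel":[0,0,0],"twist":[0.03,0,0]},{"gripper":0,"travel":[0,0,0],"twist":[0.03,0,0]},{"gripper":0,"travel":[0,0,0],"twist":[0.03,0,0]},{"gripper":0,"travel":[0,0,0],"twist":[0.03,0,0]},{"gripper":0,"travel":[0,0,0],"twist":[0.03,0,0]},{"gripper":0,"travel":[0,0,0],"twist":[0,0,0]},{"gripper":0,"travel":[0,0,0],"twist":[0,0,0]}]'
python3 -m crank '[{"gripper":0,"travel":[0,0,0],"twist":[0.05,0,0]},{"gripper":0,"travel":[0,0,0],"twist":[0.05,0,0]},{"gripper":0,"travel":[0,0,0],"twist":[0.05,0,0]},{"gripper":0,"travel":[0,0,0],"twist":[0.05,0,0]},{"gripper":0,"travel":[0,0,0],"twist":[0,0,0]},{"gripper":0,"travel":[5,0,0],"twist":[0,0,0]},{"gripper":0,"travel":[-5,0,0],"twist":[0,0,0]},{"gripper":0,"travel":[0,0,0],"twist":[0,0,0]}]'
python3 - <<'E'
from h import *
a=save('wrist','w6.png'); b=save('scene','s6.png')[130:290,240:430]; print(bot.get_obs()['q'])
cv2.imwrite('pics/v6.png',np.hstack([cv2.resize(a,(400,300)),cv2.resize(b,(356,300),interpolation=cv2.INTER_CUBIC)])[:,:,::-1])
E
```

```text
time: 10.5
ee_pos: [0.4913, 0.1821, 0.1758]
tcp_rot: [-153.6, 0.0, -127.8]
wrist_force: [-0.6, -0.0, -2.5]
opening: 0.0128
grasp_force: 70.0
time: 11.5
ee_pos: [0.4917, 0.1821, 0.1758]
tcp_rot: [-142.2, 0.0, -127.9]
wrist_force: [0.2, 0.5, -3.7]
opening: 0.0132
grasp_force: 70.0
[ 39.2831476  -11.9639723  -19.02980178  73.14320392 -36.69878632
 -16.1086506 ]
```

View pics/v6.png

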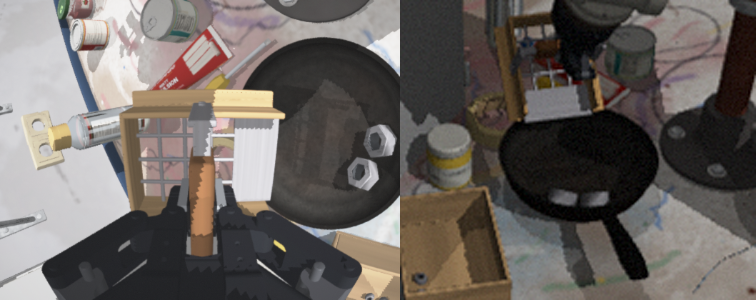

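Both large nuts are in the pan, at (377,140) and (362,175) in the wrist view, and the sieve is empty. I'll go back now.

```bash
python3 -m crank '[{"gripper":0,"travel":[0,0,-12],"twist":[-0.05,0,0]},{"gripper":0,"travel":[0,0,-14],"twist":[-0.11,0,0]},{"gripper":0,"travel":[0,10,-14],"twist":[-0.11,0,0]},{"gripper":0,"travel":[-10,20,-14],"twist":[-0.11,0,0]},{"gripper":0,"travel":[-20,20,-10],"twist":[-0.11,0,0]},{"gripper":0,"travel":[-20,20,0],"twist":[-0.11,0,0]},{"gripper":0,"travel":[-20,10,0],"twist":[-0.06,0,0]},{"gripper":0,"travel":[0,0,0],"twist":[0,0,0]}]'
python3 - <<'E'
from h import *
to([.4551,.4323,.19],232.1)
for q in [(217,122),(338,215),(208,412),(72,300)]: print(onz('top',195+q[0]*.26,150+q[1]*.26,.055))
E
```

```text
time: 12.6
ee_pos: [0.4511, 0.3028, 0.2086]
tcp_rot: [-180.0, -0.1, -127.9]
wrist_force: [0.3, -0.4, -3.5]
opening: 0.0133
grasp_force: 69.9
pos [0.4511 0.3028 0.2086] shift [-104.7   76.3   18.5] twist [-0.    -0.001  0.001]
[0.5569 0.4286 0.055 ]
[0.4927 0.3471 0.055 ]
[0.361 0.434 0.055]
[0.4359 0.5245 0.055 ]
```

```bash
python3 -m crank '[{"gripper":0,"travel":[-15,11,3],"twist":[0,0,0]},{"gripper":0,"travel":[-25,18,4],"twist":[0,0,0]},{"gripper":0,"travel":[-30,22,4],"twist":[0,0,0]},{"gripper":0,"travel":[-25,18,4],"twist":[0,0,0]},{"gripper":0,"travel":[-10,7,3],"twist":[0,0,0]},{"gripper":0,"travel":[0,0,0],"twist":[0,0,0]},{"gripper":0,"travel":[0,0,25],"twist":[0,0,0]},{"gripper":0,"travel":[0,0,20],"twist":[0,0,0]},{"gripper":0,"travel":[0,0,8],"twist":[0,0,0]},{"gripper":0,"travel":[0,0,0],"twist":[0,0,0]}]'
python3 - <<'E'
from h import *
to([.4551,.4323,.1295],232.1)
E
```

```text
time: 13.85
ee_pos: [0.4547, 0.4314, 0.1387]
tcp_rot: [-180.0, -0.0, -127.9]
wrist_force: [0.1, -0.5, -2.7]
opening: 0.0129
grasp_force: 69.9
pos [0.4547 0.4314 0.1387] shift [-0.9  0.2  9.2] twist [-0. -0.  0.]
```

```bash
python3 -m crank '[{"gripper":0,"travel":[-1,0,4],"twist":[0,0,0]},{"gripper":0,"travel":[0,0,3],"twist":[0,0,0]},{"gripper":0,"travel":[0,0,2],"twist":[0,0,0]},{"gripper":0,"travel":[0,0,1],"twist":[0,0,0]},{"gripper":0,"travel":[0,0,0],"twist":[0,0,0]}]'
```

```text
time: 14.48
ee_pos: [0.4558, 0.4334, 0.13]
tcp_rot: [-180.0, 0.2, -127.8]
wrist_force: [0.8, 0.8, 5.3]
opening: 0.0131
grasp_force: 71.4
```

```bash
python3 -m crank '[{"gripper":20,"travel":[0,0,0],"twist":[0,0,0]},{"gripper":40,"travel":[0,0,0],"twist":[0,0,0]},{"gripper":60,"travel":[0,0,0],"twist":[0,0,0]},{"gripper":60,"travel":[0,0,0],"twist":[0,0,0]},{"gripper":60,"travel":[0,0,-20],"twist":[0,0,0]},{"gripper":60,"travel":[0,0,-40],"twist":[0,0,0]},{"gripper":60,"travel":[0,0,-40],"twist":[0,0,0]},{"gripper":60,"travel":[0,0,-20],"twist":[0,0,0]},{"gripper":60,"travel":[0,0,0],"twist":[0,0,0]}]'
python3 - <<'E'
from h import *
a=save('wrist','w7.png'); b=save('scene','s7.png')[130:310,215:430]
cv2.imwrite('pics/v7.png',np.hstack([cv2.resize(a,(440,330)),cv2.resize(b,(360,330),interpolation=cv2.INTER_CUBIC)])[:,:,::-1])
E
```

```text
time: 15.6
ee_pos: [0.4558, 0.4333, 0.25]
tcp_rot: [-180.0, 0.2, -127.9]
wrist_force: [-0.1, 0.8, -1.2]
opening: 0.0601
grasp_force: 0.0
```

View pics/v7.png

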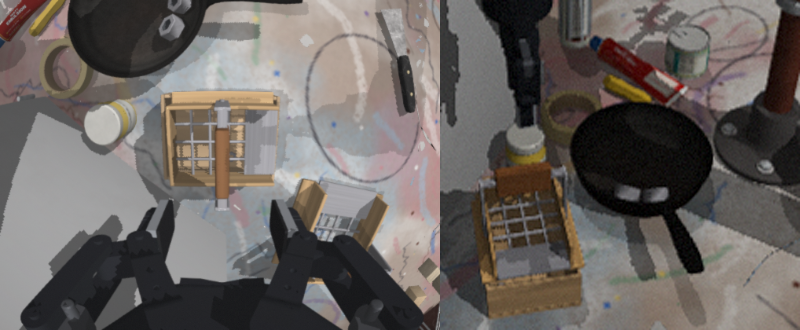

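The sieve stands level on the bin (wrist view, around (222,142)). Both large nuts are in the pan and the bystanders are in place.

```bash
python3 -c "
from workcell import bot
print(bot.job_done())"
```

```text
the job is handed in; nothing more can be done
None
```

The job is handed in at about 16 s of robot time: the three small nuts are in the bin, both large nuts are in the pan, the sieve is back level on the bin and released, and the jar, tape and screwdriver were not touched.

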